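Hold a level prism in the beam of a beam checker

TASK

Lower (not drop) the grey sensor block into the beam checker's empty pocket, eye towards the lamp, and press it down until its shoulder is flush with the rim. Then grip the clear green-capped prism by its white frosted faces only, fingers never touching clear glass, and hold it upright in the beam about midway, lifted clear of the checker, the beam passing squarely through the clear faces in the lower half of the glass. Finish still holding it there; leave the amber prism and the tools where they are.

Things in the scene. Friction and masses are not known exactly. Their poses are not given: they have to be found in the camera images.
- checker: Beam checker, fixed to the bench. Grey deck 110 (x) x 290 (y) x 12 mm high; origin under its centre, on the bench. Black lamp head 64 x 64 mm at y = +105 mm, 96 mm high; blue sensor head 66 (x) x 62 (y) mm at y = -105 mm, 92 mm high. A yellowish beam 6 mm thick runs along y between them, 72 mm above the bench; 139 mm are free along y from lamp lens to sensor head.
- pocket_rim (a point): Centre of the pocket's mouth in the sensor head's top, 92 mm above the bench; axes as the checker's. Pocket 46 (x) x 40 (y) mm, 40 deep, a 16 mm slit in its +y wall. In its floor a brass plate 26 x 22 mm stands up 4 to 6 mm, so a block set on it stands that much proud; about 8 N of push drives it down level with the floor, and it stays there (friction, no spring).
- beam_mid (a point): Point on the beam midway between lamp and sensor heads, 72 mm above the bench; axes as the checker's, the beam runs along y.
- pocket_eye (a point): Where the eye of a fully seated sensor block lies: 17 mm from the pocket's centre towards the lamp (+y), 72 mm above the bench; axes as the checker's.
- sensor: Loose sensor block, about 90 g, standing upright: grey body 40 (x) x 34 (y) x 40 (z) mm with an upright orange grip rib on top, 12 (x) x 28 (y) mm and 28 mm tall (68 mm overall). Origin at the centre of its underside. Round dark eye on the +y face, 20 mm up; a yellow line on the shoulder marks that edge. Grip the rib along x.
- sensor_shoulder (a point): Centre of the sensor block's shoulder (top of the grey body, foot of the rib), 40 mm above its underside; axes as the block's.
- sensor_eye (a point): The sensor block's eye, on its +y face 20 mm above its underside.
- prism: Clear prism with green cap, about 150 g, standing: 28 x 28 x 80 mm tall; origin at the centre of its underside. White frosted faces look to -x and +x (28 mm across): plates 3 mm thick, 24 wide, 80 tall. Clear glass between them; clear faces look to -y and +y (28 mm across). From above: green 22 mm square cap between two white strips. Half a turn about z makes no difference.
- prism_glass: The clear glass of that prism, 22 (x) x 28 (y) x 76 (z) mm, part of it; same origin and axes as the prism. Fingers must not touch it.
- amber_prism: Bystander: a prism of the same shape in amber glass with a black cap, origin and axes alike. It and the clear prism may change places.
- wrench: Bystander: loose steel wrench, 190 mm long, lying along its x axis; origin under its middle.
- screwdriver: Bystander: loose screwdriver, 200 mm long, lying along its x axis; origin under its middle.
- socket: Bystander: loose steel socket, 28 mm across, 35 mm tall, standing; origin at the centre of its underside.
- spirit_level: Bystander: loose yellow spirit level, 45 (x) x 230 (y) x 22 mm high; origin at the centre of its underside.
- tape_measure: Bystander: loose red tape measure, 65 (x) x 35 (y) x 62 mm high; origin at the centre of its underside.

How it is judged:
By the outcome, as a careful person would: the job done as asked, in the order asked, and still so for the second after the job is handed in, while the arm keeps its last pose, push and grip.
It also fails if it takes over 53 s, if anything falls off the work surface, if the arm or the gripper's body presses on something with over 40 N, if the wrist force passes 120 N, or if a joint passes its speed limit or range.

ROBOT

A 6-joint arm with a two-finger parallel gripper is mounted at the origin on the work surface. World frame = base frame: x ahead of the robot, y to its left, z up, the work surface at z = 0. Lengths are in mm, angles in degrees, forces in N, time in s.
With the tool pointing down it reaches from about 350 to 850 mm from the base axis. Payload 8.1 kg.
Tool frame: the origin (TCP) lies on the centre line of the jaws, within the pads' length; the fingertips stand 19 mm ahead of it and the grasp point (between the pads) is the TCP; z points along the fingers, y is the direction in which the jaws open and shut (so a half turn about z gives the same grasp; the last joint's range is limited). The gripper opens to 85 mm and grips with 20 to 120 N. Pads are 22 mm wide; open, the fingers measure 114 mm over their backs; the gripper's body (76 mm by 85 mm) begins 54 mm behind the grasp point. The pads swing forward as they close: fully open they stand 13 mm farther back than shut.
Start: joints at [-74.679, 7.471, 85.268, -0, 87.261, -4.893], TCP at [207.336, -563.043, 250.292] pointing down, gripper open.
Joint ranges: [-169.43, 169.43], [-51.17, 129.36], [1.28, 143.12], [-76.62, 256.62], [0, 156.53], [-152.29, 152.29]. Speed limits (degrees/s): [136.94, 136.94, 159.86, 180, 180, 180].

INTERFACE

Orientations are given as [roll, pitch, yaw] about the fixed x, y, z axes, in that order (R = Rz(yaw) Ry(pitch) Rx(roll)).
In Python, from bench import r, viewer gives the robot as it stands.
- The arm moves only by the tool carry_out, never from a script. Its argument "commands" is a list that holds one entry, the list of rows, each a list of 7 numbers: the finger opening in mm, from 0 to 85.4, then the shift along the tool's x, y, z in mm, then the turn, a rotation vector about the tool's x, y, z in degrees. A call has 1 to 5 rows; each row is the pose to reach, as a shift and turn from the pose commanded when the call began, along the tool's axes at that moment; what a row does not reach only later rows make up. A row lasts 1/8 s, in which the tool goes at most 62.5 mm and 10.7 degrees, less where a joint would pass 70% of its speed; a pose out of reach is approached as far as the arm can. A call with a gripper value outside its range is refused whole. The fingers move at their own pace and stop on an object; "grip_force" is the grip in N (left out, the last holds). Time passes only in rows, so rows that repeat a pose let the fingers close. It gives the time, the measured TCP pose, the force and the opening at its end, in the units of the state.
- r.sense(): the state, without advancing time (a new reading comes with each control period).
- viewer.snapshot(name): name is "scene" or "top" or "wrist"; returns the picture (420x560x3 uint8, red, green, blue); there is no depth.
- viewer.calibration(name): a dict with "camera_matrix" (3x3 intrinsics, pixels), "rvec" (rotation vector, rad) and "tvec" (3), from world to camera coordinates, as OpenCV has them. Camera axes: x right, y down, z forward; pixel columns grow to the right and rows downward; lengths in mm; the calibration is good to about 2 mm. A picture is of the moment at which its call begins: read the wrist's pose just before it. calibration takes no time and is no camera call; for the wrist camera it gives the pose at the moment of the call.
- r.hand_in(): hands the job in, once; it reports no verdict.
The state is a dict: "time": time; "joint_pos": joint angles; "qd": joint speeds; "joint_efforts": joint torques, N m; "tool_pos": TCP position; "tcp_rot": TCP orientation; "ft_force": force on the tool from outside, world axes, zero at the start; "wrist_torque": the same for the moment, N m; "finger_gap": finger opening in mm.
Only numpy, scipy, OpenCV 4.12 (cv2) and the standard library are available. Lean on these libraries where they do the work, as an engineer would, in place of code of your own. Each camera call takes 0.05 s, during which the arm holds its last target. There are 200 camera calls.

## Working session

There is one attempt and no reset: what is moved stays moved. The work goes in short steps, Python scripts to look and compute and a tool call to move; the robot and the scene stay as the last step left them, time stands still between calls to the robot, and variables do not carry over. Pictures are saved under pics/ and viewed, about 8 in all and at most 12, crops included, and the job is handed in when it is done.

Besides the shell and the picture viewer there is one more tool, called after ">>>" by a JSON object that holds its "api" and its "payload", one argument or row to a line. carry_out: Moves the arm, as the interface text tells. Its arguments: {"type":"object","properties":{"commands":{"type":"array","items":{"type":"array","items":{"type":"array","items":{"type":"number"}}}},"grip_force":{"type":"number"}},"required":["commands"]}

```bash
ls; mkdir -p pics; python3 - <<'E'
from bench import r, viewer
import cv2
s=r.sense(); print(s)
for n in("scene","top","wrist"):
    im=viewer.snapshot(n); cv2.imwrite(f"pics/{n}0.png",im[:,:,::-1]); c=viewer.calibration(n); print(n,c)
E
```

```text
pics
{'time': 0.0, 'joint_pos': array([-7.46789413e+01,  7.51577496e+00,  8.53282517e+01,  6.86492738e-04,
        8.72617147e+01, -4.89352109e+00]), 'qd': array([-0.08728224,  0.01160646,  0.04748033, -0.00809615, -0.03795401,
        0.10284839]), 'joint_efforts': array([ 3.26122363e-04, -5.69402933e+01, -5.00547624e+01, -1.97298050e-04,
        1.45542371e-02, -2.73628348e-05]), 'tool_pos': array([ 207.20793714, -562.54431329,  249.24729587]), 'tcp_rot': array([-1.79894703e+02, -9.70333168e-03,  2.02145374e+01]), 'ft_force': array([ 0.16181112,  0.73398968, -0.45327743]), 'wrist_torque': array([-0.0226814 ,  0.03010189, -0.0065288 ]), 'finger_gap': 85.18761549603303}
scene {'camera_matrix': array([[448.49558249,   0.        , 280.70596197],
       [  0.        , 448.49558249, 206.23964537],
       [  0.        ,   0.        ,   1.        ]]), 'rvec': array([ 2.24407103,  0.79700659, -0.34544104]), 'tvec': array([-435.23611415, -201.77942315, 1400.17800831])}
top {'camera_matrix': array([[405.97402301,   0.        , 278.86241168],
       [  0.        , 405.97402301, 207.45750483],
       [  0.        ,   0.        ,   1.        ]]), 'rvec': array([ 2.1078453 , -2.12426129,  0.19726842]), 'tvec': array([-28.31075862, 609.22104967, 974.10644158])}
wrist {'camera_matrix': array([[331.63892745,   0.        , 282.29089337],
       [  0.        , 331.63892745, 201.63979779],
       [  0.        ,   0.        ,   1.        ]]), 'rvec': array([-2.36495201,  1.65022812,  0.25294799]), 'tvec': array([-599.05936015,  -38.94150072,  380.93177979])}
```

View pics/top0.png

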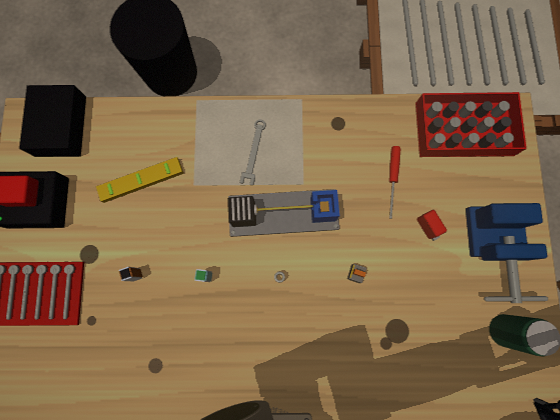

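View pics/scene0.png

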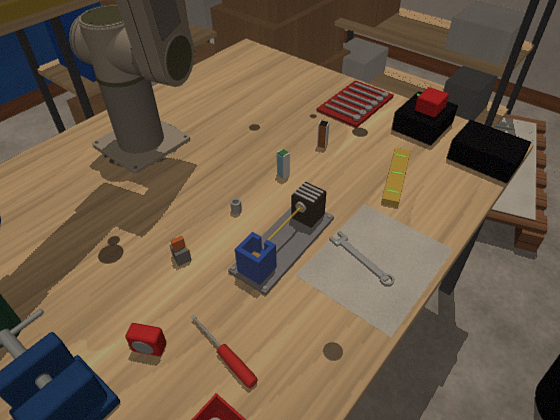

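The top view shows the checker with its lamp at about (241,210) and its blue pocket head at (325,206). The clear prism's green cap is at (204,275), the amber prism at (131,273) and the sensor block at (358,273). The scene view agrees.

```bash
cat > h.py <<'E'
import numpy as np, cv2
from bench import r, viewer
from scipy.spatial.transform import Rotation as Ro
def cal(n):
    c=viewer.calibration(n); R=cv2.Rodrigues(np.array(c["rvec"]))[0]; return c["camera_matrix"],R,np.array(c["tvec"]).ravel()
def ray(uv,z,C):
    K,R,t=C; uv=np.atleast_2d(np.array(uv,float))
    d=(np.linalg.inv(K)@np.c_[uv,np.ones(len(uv))].T).T@R; o=-R.T@t
    return o+d*((z-o[2])/d[:,2])[:,None]
def proj(P,C):
    K,R,t=C; return cv2.projectPoints(np.atleast_2d(np.array(P,float)),cv2.Rodrigues(R)[0],t,K,None)[0].reshape(-1,2)
def mask(im,lo,hi,roi=None):
    m=cv2.inRange(cv2.cvtColor(im,cv2.COLOR_RGB2HSV),lo,hi)
    if roi: k=np.zeros_like(m); x0,y0,x1,y1=roi; k[y0:y1,x0:x1]=1; m=m*k
    return m
def big(m):
    cs=cv2.findContours(m,cv2.RETR_EXTERNAL,cv2.CHAIN_APPROX_NONE)[0]; return max(cs,key=cv2.contourArea).reshape(-1,2)
def rect(c,z,C):
    "min-area rectangle on plane z: centre, sides, angle of first side mod 90"
    P=ray(c,z,C)[:,:2].astype(np.float32); return cv2.minAreaRect(P)
def snap(n,f=None):
    C=cal(n); im=viewer.snapshot(n)
    if f: cv2.imwrite(f"pics/{f}.png",im[:,:,::-1])
    return im,C
def crop(im,x0,y0,x1,y1,k,f):
    cv2.imwrite(f"pics/{f}.png",cv2.resize(im[y0:y1,x0:x1,::-1],None,fx=k,fy=k,interpolation=cv2.INTER_CUBIC))
E
python3 - <<'E'
from h import *
im=cv2.imread("pics/top0.png")[:,:,::-1].copy(); C=cal("top")
for n,lo,hi,roi,z in (("green",(45,80,40),(90,255,255),(190,262,220,290),80),("orange",(5,150,120),(22,255,255),(345,262,372,282),68),
  ("blue",(105,100,120),(125,255,255),(300,180,345,230),92)):
    m=mask(im,lo,hi,roi); c=big(m); print(n,c.mean(0),cv2.contourArea(c),rect(c,z,C), ray(c.mean(0),z,C))
crop(im,185,180,375,290,4,"c0")
for p in [(241,210)]: print(ray(p,96,C))
print("socket",ray((281,276),35,C),"amber",ray((131,274),80,C))
E
```

```text
green [200.27272727 274.84848485] 69.5 ((440.20611572265625, 158.03176879882812), (22.879745483398438, 21.516315460205078), 82.58055114746094) [[440.47199714 157.97610739  80.        ]]
orange [359.53571429 272.5       ] 40.0 ((443.60955810546875, -229.17832946777344), (26.78140640258789, 10.820326805114746), 71.13555908203125) [[ 443.7070542  -228.94961658   68.        ]]
blue [326.34466019 203.1407767 ] 213.0 ((612.147216796875, -148.63221740722656), (64.11040496826172, 57.94016647338867), 3.7430837154388428) [[ 612.35701685 -150.39100973   92.        ]]
[[596.18487359  59.55135587  96.        ]]
socket [[437.52432904 -37.03276473  35.        ]] amber [[443.70644446 326.11526766  80.        ]]
```

View pics/c0.png

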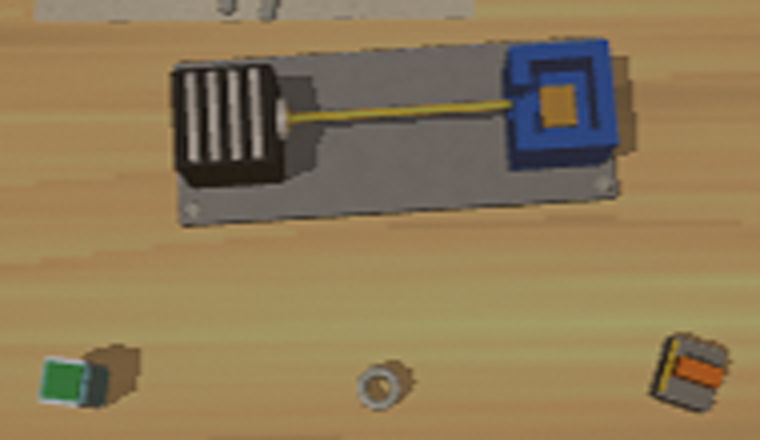

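The crop shows the yellow edge of the block on the lamp side, the rib pointing along about 71°, the checker yaw at about +3.7°, and the prism standing alone. The measured sizes match the ones given: cap 22.9x21.5, rib 26.8x10.8, head 64x58.

```bash
cat >> h.py <<'E'
def plan(p,yaw,frm=None):
    "shift and turn (tool axes) from the present (measured) pose to TCP p, tool down, yaw"
    s=r.sense(); R0=Ro.from_euler("xyz",s["tcp_rot"],degrees=True) if frm is None else Ro.from_euler("xyz",frm[1],degrees=True)
    p0=s["tool_pos"] if frm is None else np.array(frm[0])
    R1=Ro.from_euler("xyz",[180,0,yaw],degrees=True)
    print("t",round(s["time"],2),"shift",(R0.inv().apply(np.array(p)-p0)).round(1),"turn",(R0.inv()*R1).as_rotvec(degrees=True).round(1))
E
python3 - <<'E'
from h import *
K,R,t=cal("wrist"); o=-R.T@t; s=r.sense(); Rt=Ro.from_euler("xyz",s["tcp_rot"],degrees=True)
print("cam in tool",Rt.inv().apply(o-s["tool_pos"]).round(1),"axis",Rt.inv().apply(R[2]).round(3),Rt.inv().apply(R[0]).round(2))
plan([443.6,-229.2,200],71.1,([207.336,-563.043,250.292],[180,0,20.214]))
E
```

```text
cam in tool [  75.8   -0.2 -125. ] axis [-0.298 -0.     0.955] [-0.  1. -0.]
t 0.15 shift [ 337.1 -231.6   50.3] turn [  0.    0.  -50.9]
```

>>> {"api": "carry_out", "payload": {
  "commands": [
    [[85,337,-231.5,50,0,0,-51],[85,337,-231.5,50,0,0,-51],[85,337,-231.5,50,0,0,-51],[85,337,-231.5,50,0,0,-51],[85,337,-231.5,50,0,0,-51]]
  ]
}}

```text
time: 0.78
tool_pos: [387.3, -308.0, 212.0]
tcp_rot: [180.0, -0.0, 71.5]
ft_force: [0.2, -0.2, 0.2]
finger_gap: 85.2
```

>>> {"api": "carry_out", "payload": {
  "commands": [
    [[85,95,27.5,12,0,0,0],[85,95,27.5,12,0,0,0],[85,95,27.5,12,0,0,0]]
  ]
}}

```text
time: 1.15
tool_pos: [443.9, -226.4, 199.6]
tcp_rot: [-179.9, -0.0, 71.4]
ft_force: [0.2, -0.0, -0.0]
finger_gap: 85.0
```

```bash
python3 - <<'E'
from h import *
s=r.sense(); print(s["tool_pos"],s["tcp_rot"]); im,C=snap("wrist","w1")
m=mask(im,(5,150,100),(20,255,255)); c=big(m); print(c.mean(0),cv2.contourArea(c),rect(c,68,C))
E
```

```text
[ 443.93645457 -226.39082942  199.61353058] [-1.79930624e+02 -4.56928951e-02  7.14433715e+01]
[475.96078431  21.57843137] 704.0 ((611.0838623046875, -149.0003204345703), (16.245948791503906, 20.268993377685547), 3.274235486984253)
```

View pics/w1.png

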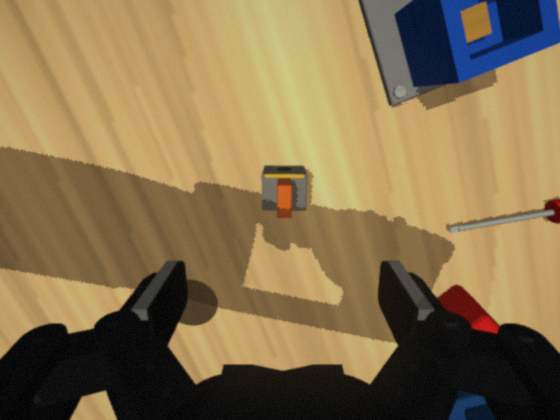

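View: the block is at (285,190), with the eye and yellow line at the top of the picture, on the lamp side. The rib spans u 278–292 and v 180–217.

```bash
python3 - <<'E'
from h import *
im=cv2.imread("pics/w1.png")[:,:,::-1].copy(); C=cal("wrist"); s=r.sense()
c=big(mask(im,(5,150,60),(20,255,255),(250,160,320,230))); print(cv2.boundingRect(c))
# rib's far end (lowest rows) corners on z=68
lo=c[c[:,1]>=c[:,1].max()-1]; e=ray(lo.mean(0)+[0,.5],68,C)[0]
# side edges direction
rows=[(v,c[c[:,1]==v,0].min(),c[c[:,1]==v,0].max()) for v in range(c[:,1].min()+16,c[:,1].max()-1)]
mid=np.array([[(a+b)/2,v] for v,a,b in rows]); P=ray(mid,68,C)[:,:2]
vx,vy,x0,y0=cv2.fitLine(P.astype(np.float32),cv2.DIST_L2,0,.01,.01).ravel(); d=np.array([vx,vy])*np.sign(vy)
print("width px",[b-a+1 for _,a,b in rows]); print("dir",np.degrees(np.arctan2(d[1],d[0])),"end",e,"centre",e[:2]+14*d)
# shoulder: yellow line on z=40
y=big(mask(im,(22,120,100),(35,255,255),(250,160,320,200))); print(cv2.boundingRect(y),rect(y,40,C), y.mean(0))
Y=ray(y,40,C)[:,:2]; print(Y.mean(0),"centre by line", Y.mean(0)-15.5*d)
E
```

```text
(277, 178, 15, 40)
width px [np.int32(15), np.int32(15), np.int32(15), np.int32(15), np.int32(15), np.int32(15), np.int32(15), np.int32(15), np.int32(15), np.int32(15), np.int32(15), np.int32(15), np.int32(15), np.int32(15), np.int32(15), np.int32(15), np.int32(15), np.int32(15), np.int32(15), np.int32(15), np.int32(15), np.int32(15)]
dir 71.41937 end [ 438.52781571 -244.9158782    68.        ] centre [ 442.98875893 -231.64561071]
(265, 174, 39, 4) ((447.847412109375, -217.5836181640625), (2.69425630569458, 33.405845642089844), 71.33341979980469) [283.7654321  175.35802469]
[ 447.69896236 -217.3985277 ] centre by line [ 442.76006093 -232.09060915]
```

>>> {"api": "carry_out", "payload": {
  "commands": [
    [[85,-5,0.7,60,0,0,0],[85,-5,0.7,120,0,0,0],[85,-5,0.7,137,0,0,0],[85,-5,0.7,137,0,0,0],[85,-5,0.7,137,0,0,0]]
  ],
  "grip_force": 60
}}

```text
time: 1.82
tool_pos: [443.9, -235.3, 66.2]
tcp_rot: [179.8, 0.1, 71.2]
ft_force: [-0.1, -0.3, 0.9]
finger_gap: 84.7
```

>>> {"api": "carry_out", "payload": {
  "commands": [
    [[8,0,0,0,0,0,0],[8,0,0,0,0,0,0],[8,0,0,0,0,0,0],[8,0,0,0,0,0,0],[8,0,0,0,0,0,0]]
  ]
}}

```text
time: 2.45
tool_pos: [442.4, -233.9, 63.6]
tcp_rot: [180.0, 0.0, 71.2]
ft_force: [-0.9, 0.5, 2.0]
finger_gap: 11.4
```

>>> {"api": "carry_out", "payload": {
  "commands": [
    [[8,0,0,-30,0,0,0],[8,0,0,-80,0,0,0],[8,0,0,-127,0,0,0],[8,20,40,-127,0,0,-10],[8,50,90,-127,0,0,-20]]
  ]
}}

```text
time: 3.08
tool_pos: [544.7, -216.2, 191.8]
tcp_rot: [179.9, 0.1, 91.4]
ft_force: [-0.1, -1.4, -1.6]
finger_gap: 10.8
```

>>> {"api": "carry_out", "payload": {
  "commands": [
    [[8,2,60,0,0,0,-2.4],[8,2,75,0,0,0,-2.4],[8,2,75,0,0,0,-2.4],[8,2,75,0,0,0,-2.4]]
  ]
}}

```text
time: 3.58
tool_pos: [617.7, -211.9, 190.0]
tcp_rot: [-179.9, -0.0, 93.6]
ft_force: [-1.1, -0.2, -0.5]
finger_gap: 10.5
```

```bash
python3 - <<'E'
from h import *
for i in range(3):
    s=r.sense(); print(s["tool_pos"],s["tcp_rot"],s["finger_gap"],s["ft_force"]); im,C=snap("wrist","w2")
E
```

```text
[ 617.68853187 -211.85507436  189.98397783] [-1.79941505e+02 -1.85790450e-02  9.36027232e+01] 10.521872246790174 [-1.09382289 -0.18763465 -0.53129932]
[ 617.61580831 -211.96568746  190.3058379 ] [-1.79967316e+02 -8.87171718e-03  9.35853589e+01] 10.708315034294213 [-0.25404884  0.29466722 -0.3623735 ]
[ 617.67856975 -212.06389922  190.56240119] [-1.79993683e+02  1.66723029e-03  9.35731706e+01] 10.990252816590175 [ 1.02653491 -0.50086119 -1.63114521]
```

View pics/w2.png

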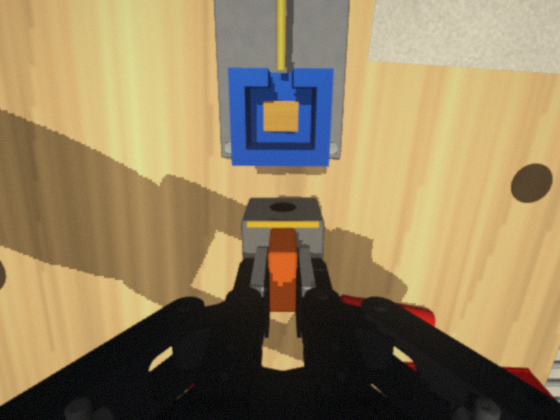

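View: the block hangs upright in the jaws with the yellow line at (283,225) and the eye at (283,207), facing the pocket. The mouth is centred near (281,117), its slit and the beam lead up towards the lamp, and the brass plate is at (281,116).

```bash
python3 - <<'E'
from h import *
im=cv2.imread("pics/w2.png")[:,:,::-1].copy(); C=cal("wrist"); s=r.sense(); print("tcp",s["tool_pos"],s["tcp_rot"][2])
b=mask(im,(105,100,60),(125,255,255),(215,55,350,180)); c=big(b); print(cv2.boundingRect(c)); h=cv2.convexHull(c).reshape(-1,2); R=rect(h,92,C); print("head outer",R)
o=big(mask(im,(10,120,100),(25,255,255),(250,90,310,140))); print("brass z57",rect(o,57,C))
hsv=cv2.cvtColor(im,cv2.COLOR_RGB2HSV)
print("V col281",hsv[60:180:3,300,2]); print("V row110",hsv[110,222:342:2,2]); print("V row145",hsv[145,222:342:2,2])
y=big(mask(im,(20,120,110),(35,255,255),(235,215,330,235))); print(cv2.boundingRect(y)); L=rect(y,167.7,C); print("line",L)
a=np.array([y[y[:,0]<=y[:,0].min()+8].mean(0),y[y[:,0]>=y[:,0].max()-8].mean(0)]); A=ray(a,167.7,C); print(A, "dirx",np.degrees(np.arctan2(*(A[1]-A[0])[[1,0]])))
E
```

```text
tcp [ 617.78859306 -212.12306266  190.75740995] 93.56875852663909
(228, 68, 106, 98)
head outer ((612.0844116210938, -148.9688720703125), (66.78911590576172, 61.667781829833984), 3.5210518836975098)
brass z57 ((612.0475463867188, -148.88809204101562), (25.08448600769043, 21.246408462524414), 3.527038335800171)
V col281 [132 136 136 186 184 187 185 185 187 102 110 106 109 109 111 175 182 182
 178 185 183 180 179 180 178 179 176 169  94  91 157 176 179 176 176 165
 131 131 189 208]
V row110 [136 137 138 136 176 182 180 182 183 184 183 159  65  58  79 110 109 141
 184 182 173 196 209 210 210 211 208 209 206 206 205 208 207 209 206 205
 207 206 139 185 180 180 184 182 158  72  71 138 179 182 181 180 181 182
 178 143 139 137 140 137]
V row145 [137 150 165 167 158 175 177 180 180 178 178 174 103  62  78  87  91  91
  93  93  88  90  90  89  91  91  90  90  94  95  87  91  95  92  92  93
  94  91  92  90  90  91  91  94  90  78 105 175 177 178 176 179 176 175
 159 165 163 154 141 143]
(247, 221, 72, 7)
line ((616.2434692382812, -193.37327575683594), (33.99617385864258, 3.0679843425750732), 3.509500741958618)
[[ 600.86680249 -194.24232237  167.7       ]
 [ 631.66665427 -192.42296282  167.7       ]] dirx 3.3805563084546297
```

Head and brass plate agree on the pocket centre, (612.1,-149.0), with yaw 3.5°. The block's yaw is 3.4°, so no turn is needed. I'll move over the pocket, stop just above the rim and check.

>>> {"api": "carry_out", "payload": {
  "commands": [
    [[8,40,-1.4,0,0,0,0],[8,59.8,-1.4,0,0,0,0],[8,59.8,-1.4,15,0,0,0],[8,59.8,-1.4,30,0,0,0],[8,59.8,-1.4,30,0,0,0]]
  ]
}}

```text
time: 4.35
tool_pos: [611.7, -152.6, 157.5]
tcp_rot: [-179.8, -0.1, 93.6]
ft_force: [-0.7, 0.5, -0.9]
finger_gap: 10.9
```

```bash
python3 - <<'E'
from h import *
for i in range(4): im,C=snap("wrist","w3")
s=r.sense(); print(s["tool_pos"],s["tcp_rot"],s["ft_force"])
zs=s["tool_pos"][2]-22.8
y=big(mask(im,(20,120,110),(35,255,255),(235,205,330,245))); print(cv2.boundingRect(y)); L=rect(y,zs,C); print("line",zs,L)
d=np.array([-.0605,.998]); print("block centre",np.array(L[0])-15.2*d)
E
```

```text
[ 613.60138665 -152.82379096  160.73970485] [1.79969309e+02 1.48240861e-02 9.35778872e+01] [ 0.03271519 -0.46263884 -0.09686851]
(247, 221, 72, 7)
line 137.93970485027066 ((611.786865234375, -133.85504150390625), (33.824615478515625, 3.0537257194519043), 3.5172207355499268)
block centre [ 612.70646523 -149.0246415 ]
```

View pics/w3.png

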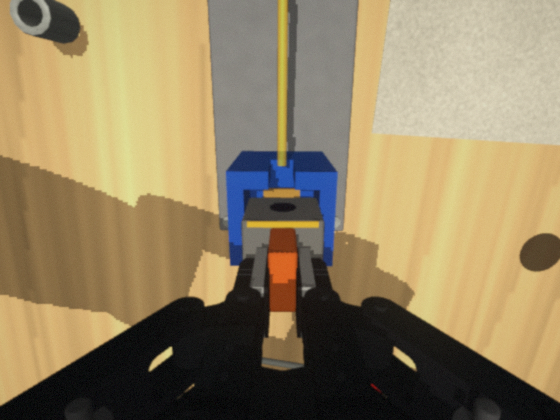

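The block is centred over the mouth: head u 228–335, line u 247–319. Block centre (612.7,-149.0) against pocket (612.1,-149.0). Lowering.

>>> {"api": "carry_out", "payload": {
  "commands": [
    [[8,0,-0.5,4,0,0,0],[8,0,-0.5,8,0,0,0],[8,0,-0.5,12,0,0,0],[8,0,-0.5,16,0,0,0],[8,0,-0.5,20,0,0,0]]
  ]
}}

```text
time: 5.18
tool_pos: [612.8, -152.2, 140.0]
tcp_rot: [-180.0, -0.0, 93.6]
ft_force: [0.2, 0.1, -1.4]
finger_gap: 10.8
```

>>> {"api": "carry_out", "payload": {
  "commands": [
    [[8,0,0,4,0,0,0],[8,0,0,8,0,0,0],[8,0,0,12,0,0,0],[8,0,0,15,0,0,0],[8,0,0,17,0,0,0]]
  ]
}}

```text
time: 5.8
tool_pos: [612.8, -152.2, 123.1]
tcp_rot: [-180.0, -0.0, 93.6]
ft_force: [0.2, 0.1, -1.1]
finger_gap: 10.4
```

>>> {"api": "carry_out", "payload": {
  "commands": [
    [[8,0,0,1,0,0,0],[8,0,0,2,0,0,0],[8,0,0,3,0,0,0],[8,0,0,4,0,0,0],[8,0,0,4,0,0,0]]
  ]
}}

```text
time: 6.42
tool_pos: [613.1, -152.3, 120.5]
tcp_rot: [180.0, 0.0, 93.6]
ft_force: [-2.5, 1.0, 5.7]
finger_gap: 11.1
```

>>> {"api": "carry_out", "payload": {
  "commands": [
    [[8,0,0,0.5,0,0,0],[8,0,0,1,0,0,0],[8,0,0,1.5,0,0,0],[8,0,0,2,0,0,0],[8,0,0,2,0,0,0]]
  ]
}}

```text
time: 7.05
tool_pos: [613.1, -152.4, 118.6]
tcp_rot: [180.0, 0.0, 93.6]
ft_force: [-2.8, 1.7, 6.6]
finger_gap: 10.4
```

>>> {"api": "carry_out", "payload": {
  "commands": [
    [[8,0,0,0.5,0,0,0],[8,0,0,1,0,0,0],[8,0,0,1.5,0,0,0],[8,0,0,2,0,0,0],[8,0,0,2,0,0,0]]
  ]
}}

```text
time: 7.68
tool_pos: [613.1, -152.4, 116.6]
tcp_rot: [180.0, 0.0, 93.6]
ft_force: [-3.4, 0.8, 6.1]
finger_gap: 10.9
```

>>> {"api": "carry_out", "payload": {
  "commands": [
    [[8,0,0,0.5,0,0,0],[8,0,0,1,0,0,0],[8,0,0,1.5,0,0,0],[8,0,0,1.5,0,0,0]]
  ]
}}

```text
time: 8.18
tool_pos: [613.1, -152.4, 115.6]
tcp_rot: [180.0, 0.0, 93.6]
ft_force: [-5.4, 2.1, 10.0]
finger_gap: 10.8
```

>>> {"api": "carry_out", "payload": {
  "commands": [
    [[8,0,0,0.5,0,0,0],[8,0,0,1,0,0,0],[8,0,0,1,0,0,0]]
  ]
}}

```text
time: 8.55
tool_pos: [613.2, -152.4, 115.6]
tcp_rot: [179.9, 0.0, 93.6]
ft_force: [-8.4, 2.5, 15.3]
finger_gap: 10.5
```

```bash
python3 - <<'E'
from h import *
im,C=snap("wrist","w4"); s=r.sense(); print(s["tool_pos"],s["ft_force"])
y=big(mask(im,(20,120,110),(35,255,255),(235,205,330,245))); L=rect(y,92,C); print("line",L)
crop(im,200,120,360,330,2.8,"w4c")
E
```

```text
[ 613.20184452 -152.39679455  115.59776602] [-8.10913563  2.41853915 15.00909598]
line ((611.4783935546875, -133.86978149414062), (34.51775360107422, 3.079878091812134), 3.541666269302368)
```

View pics/w4c.png

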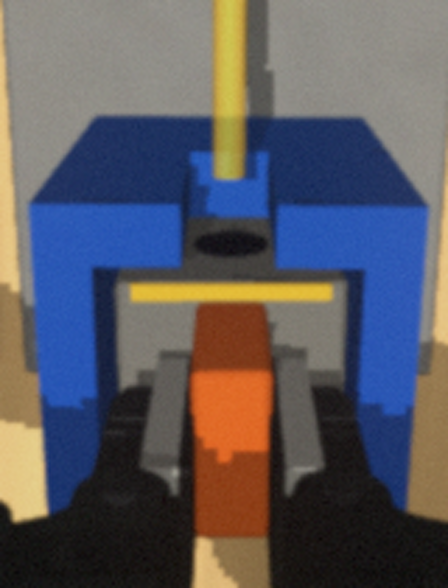

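The block sits in the pocket with its eye looking through the slit along the beam. Travel stopped at z=115.6, which is the flush height expected from the grasp (63.6 + 52), while the force keeps rising. I'll press a bit harder to confirm, then release.

>>> {"api": "carry_out", "payload": {
  "commands": [
    [[8,0,0,1,0,0,0],[8,0,0,2,0,0,0],[8,0,0,2,0,0,0]]
  ]
}}

```text
time: 8.98
tool_pos: [613.4, -152.5, 115.6]
tcp_rot: [179.9, 0.1, 93.6]
ft_force: [-15.5, 4.3, 29.3]
finger_gap: 10.4
```

```bash
python3 - <<'E'
from h import *
im,C=snap("wrist","w5"); s=r.sense(); print(s["tool_pos"],s["ft_force"])
for f in("w3","w4","w5"):
    im=cv2.imread(f"pics/{f}.png")[:,:,::-1].copy()
    y=big(mask(im,(20,120,110),(35,255,255),(235,205,330,245))); print(f,cv2.boundingRect(y),y.mean(0))
E
```

```text
[ 613.4155236  -152.46626741  115.56766612] [-15.11560935   4.48861737  29.23611526]
w3 (247, 221, 72, 7) [282.5        223.96052632]
w4 (246, 221, 73, 7) [282.02631579 223.98684211]
w5 (246, 221, 73, 7) [281.77124183 223.94117647]
```

Fully bottomed: z is unchanged at 29 N and the block has not slipped in the jaws. Backing the push off, releasing and rising.

>>> {"api": "carry_out", "payload": {
  "commands": [
    [[8,0,0,-2,0,0,0],[8,0,0,-3.2,0,0,0],[50,0,0,-3.2,0,0,0],[50,0,0,-3.2,0,0,0],[50,0,0,-3.2,0,0,0]]
  ]
}}

```text
time: 9.65
tool_pos: [612.7, -152.2, 113.6]
tcp_rot: [-180.0, -0.0, 93.6]
ft_force: [-0.7, 0.5, 0.2]
finger_gap: 50.0
```

>>> {"api": "carry_out", "payload": {
  "commands": [
    [[50,0,0,-10,0,0,0],[50,0,0,-40,0,0,0],[80,-20,0,-85,0,0,0],[80,-20,0,-85,0,0,0],[80,-20,0,-85,0,0,0]]
  ]
}}

```text
time: 10.28
tool_pos: [614.2, -172.3, 199.6]
tcp_rot: [180.0, 0.0, 93.6]
ft_force: [0.0, 0.5, -0.4]
finger_gap: 80.0
```

```bash
python3 - <<'E'
from h import *
im,C=snap("wrist","w6"); s=r.sense(); print(s["tool_pos"],s["ft_force"],s["time"])
crop(im,180,20,400,230,2.8,"w6c")
y=big(mask(im,(20,120,110),(35,255,255),(200,60,350,180))); print(cv2.boundingRect(y),rect(y,92,C))
b=big(mask(im,(105,100,60),(125,255,255),(180,20,400,260))); print(rect(cv2.convexHull(b).reshape(-1,2),92,C))
E
```

```text
[ 613.68865653 -171.91701612  198.41246859] [-1.37991812  0.37720331 -1.32832143] 10.325
(279, 60, 8, 69) ((609.2256469726562, -94.32649993896484), (4.741278171539307, 43.179588317871094), 3.3856704235076904)
((611.7841796875, -146.61228942871094), (66.52229309082031, 66.89693450927734), 3.5226776599884033)
```

View pics/w6c.png

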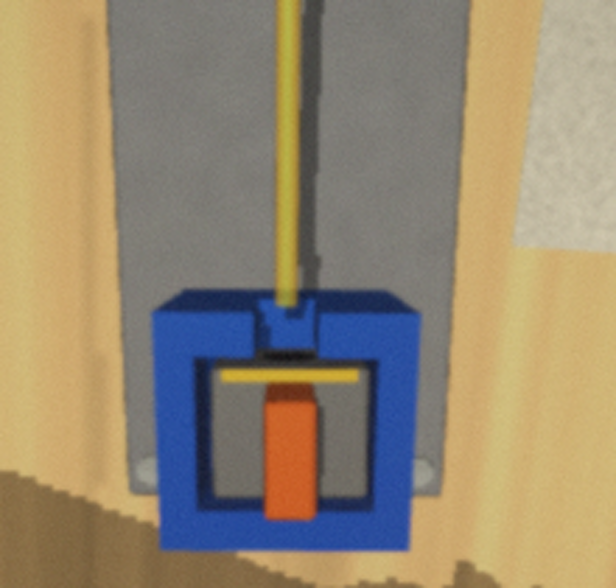

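Seated view: the block is square in the mouth with even gaps, its eye at the slit and the rib at (283,160). Now to the prism.

>>> {"api": "carry_out", "payload": {
  "commands": [
    [[80,50,-23,0,0,0,0],[80,106,-48,0,0,0,0],[80,162,-74,0,0,0,0],[80,218,-99,0,0,0,0],[80,274,-125,0,0,0,0]]
  ]
}}

```text
time: 10.95
tool_pos: [469.9, 95.1, 197.6]
tcp_rot: [-179.9, -0.0, 93.6]
ft_force: [0.1, 0.6, 0.1]
finger_gap: 80.0
```

>>> {"api": "carry_out", "payload": {
  "commands": [
    [[80,50,-22,0,0,0,6],[80,61,-27.5,0,0,0,11],[80,61,-27.5,0,0,0,11],[80,61,-27.5,0,0,0,11]]
  ]
}}

```text
time: 11.45
tool_pos: [440.6, 152.0, 198.4]
tcp_rot: [-179.9, 0.0, 82.7]
ft_force: [-0.6, -0.1, -0.2]
finger_gap: 80.0
```

```bash
python3 - <<'E'
from h import *
for i in range(2): im,C=snap("wrist","w7")
s=r.sense(); print(s["tool_pos"],s["tcp_rot"],s["time"])
u=proj([440.3,158,80],C)[0]; print(u)
c=big(mask(im,(45,80,40),(90,255,255),(int(u[0])-50,int(u[1])-50,int(u[0])+50,int(u[1])+50))); print(cv2.boundingRect(c),rect(c,80,C))
x,y=int(u[0]),int(u[1]); crop(im,x-50,y-50,x+50,y+50,5,"w7c")
E
```

```text
[441.00249081 151.70160076 198.69372372] [-1.79964024e+02  2.25826400e-02  8.26160845e+01] 11.55
[281.18300241 194.06916074]
(267, 177, 28, 33) ((439.8888244628906, 158.6283721923828), (25.407014846801758, 20.54142189025879), 83.22459411621094)
```

View pics/w7c.png

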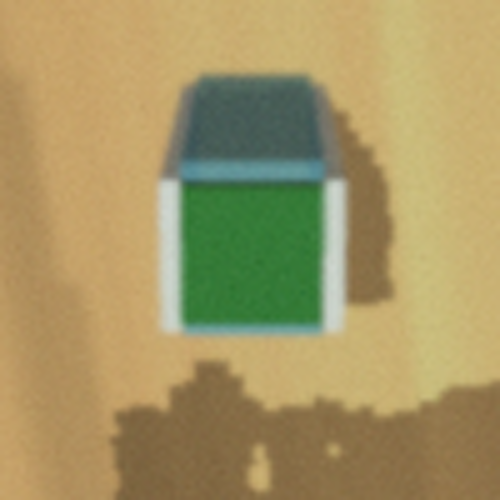

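The crop shows the green cap at (281.5,195) between white strips on its left and right, which is the jaw direction. So the present yaw suits gripping the frosted faces.

```bash
python3 - <<'E'
from h import *
im=cv2.imread("pics/w7.png")[:,:,::-1].copy(); C=cal("wrist")
m=mask(im,(0,0,170),(180,45,255),(255,170,310,215)); n,l,st,ce=cv2.connectedComponentsWithStats(m); print(st[1:],ce[1:])
P=np.argwhere(m)[:,::-1]; print(rect(P,80,C))
g=mask(im,(50,130,60),(75,255,255),(255,170,310,215)); c=big(g); print(cv2.boundingRect(c)); R=rect(c,80,C); print(R)
for k in (1,2):
    Q=ray(np.argwhere(l==k)[:,::-1],80,C)[:,:2].astype(np.float32); v=cv2.fitLine(Q,cv2.DIST_L2,0,.01,.01).ravel(); print(Q.mean(0),np.degrees(np.arctan2(v[1],v[0])))
plan([*R[0],190],82.9)
E
```

```text
[[263 180   5  31 120]
 [295 180   5  31 120]] [[264.54166667 194.75      ]
 [297.45833333 194.75      ]]
((440.185302734375, 157.0064239501953), (23.896564483642578, 27.87299346923828), 82.57564544677734)
(268, 181, 27, 28)
((440.25433349609375, 157.48500061035156), (21.610628128051758, 19.864892959594727), 81.83987426757812)
[427.75824 158.93959] 82.38266
[452.71667 155.6872 ] 82.63671
t 11.55 shift [ 5.6 -1.5  8.7] turn [-0.   0.  -0.3]
```

>>> {"api": "carry_out", "payload": {
  "commands": [
    [[80,5.5,-1,40,0,0,0],[80,5.5,-1,80,0,0,0],[80,5.5,-1,80,0,0,0],[80,5.5,-1,80,0,0,0]]
  ]
}}

```text
time: 12.05
tool_pos: [441.4, 157.8, 120.4]
tcp_rot: [179.9, -0.0, 82.6]
ft_force: [-0.4, 0.3, 0.1]
finger_gap: 80.2
```

```bash
python3 - <<'E'
from h import *
for i in range(3): im,C=snap("wrist","w8"); s=r.sense(); print(s["tool_pos"],s["tcp_rot"],s["time"])
m=mask(im,(0,0,170),(180,45,255),(220,150,350,300)); n,l,st,ce=cv2.connectedComponentsWithStats(m); print(st[1:],ce[1:])
g=mask(im,(50,130,60),(75,255,255),(220,150,350,300)); c=big(g); R=rect(c,80,C); print(cv2.boundingRect(c),R)
plan([*R[0],57],82.5)
E
```

```text
[441.92963193 158.02276123 121.07229165] [ 1.79859192e+02 -5.25648447e-02  8.25897753e+01] 12.1
[442.09482231 158.12927963 121.26036284] [ 1.79823350e+02 -6.46283999e-02  8.25936179e+01] 12.15
[442.03625055 158.23208128 121.18450579] [ 1.79818124e+02 -6.87766682e-02  8.25994862e+01] 12.2
[[254 227   6  32 156]
 [300 227   6  30 153]] [[256.15384615 242.1474359 ]
 [302.2745098  241.09803922]]
(260, 226, 39, 39) ((439.9175109863281, 157.63902282714844), (22.855932235717773, 20.719675064086914), 83.36105346679688)
t 12.2 shift [-0.9 -2.2 64.2] turn [ 0.2 -0.1  0.1]
```

>>> {"api": "carry_out", "payload": {
  "commands": [
    [[80,-0.7,-1.8,0,0,0,0],[80,-0.7,-1.8,30,0,0,0],[80,-0.7,-1.8,60,0,0,0],[80,-0.7,-1.8,64,0,0,0],[80,-0.7,-1.8,64,0,0,0]]
  ],
  "grip_force": 40
}}

```text
time: 12.82
tool_pos: [439.0, 157.7, 55.8]
tcp_rot: [180.0, -0.0, 82.6]
ft_force: [0.2, -0.0, 0.2]
finger_gap: 79.6
```

>>> {"api": "carry_out", "payload": {
  "commands": [
    [[22,0,0,0,0,0,0],[22,0,0,0,0,0,0],[22,0,0,0,0,0,0],[22,0,0,0,0,0,0],[22,0,0,0,0,0,0]]
  ]
}}

```text
time: 13.45
tool_pos: [439.2, 157.8, 55.7]
tcp_rot: [179.9, -0.0, 82.6]
ft_force: [0.0, -0.4, 6.6]
finger_gap: 27.3
```

>>> {"api": "carry_out", "payload": {
  "commands": [
    [[22,0,0,-20,0,0,0],[22,0,0,-75,0,0,0],[22,0,0,-130,0,0,0],[22,-35,36,-130,0,0,0],[22,-73,76,-130,0,0,0]]
  ]
}}

```text
time: 14.08
tool_pos: [505.5, 75.1, 186.0]
tcp_rot: [179.9, -0.0, 82.7]
ft_force: [0.4, 1.5, -1.0]
finger_gap: 27.3
```

>>> {"api": "carry_out", "payload": {
  "commands": [
    [[22,-40,42,0,0,0,-5],[22,-80,83,0,0,0,-11],[22,-110,115,0,0,0,-11],[22,-110,115,0,0,0,-11],[22,-110,115,0,0,0,-11]]
  ]
}}

```text
time: 14.7
tool_pos: [603.8, -48.2, 184.0]
tcp_rot: [-179.9, -0.0, 93.6]
ft_force: [-0.4, 0.1, -1.8]
finger_gap: 27.1
```

```bash
python3 - <<'E'
from h import *
for i in range(2): im,C=snap("wrist","w9"); s=r.sense(); print(s["tool_pos"],s["tcp_rot"],s["time"],s["finger_gap"])
it,_=snap("top","t9"); isc,_=snap("scene","s9")
a=cv2.resize(im[100:420,100:460,::-1],None,fx=1.1,fy=1.1); b=cv2.resize(isc[130:300,200:360,::-1],(352,374)); a=cv2.resize(a,(396,374))
cv2.imwrite("pics/m9.png",np.hstack([a,b]))
E
```

```text
[603.75570074 -47.69396951 184.34813637] [-1.79913273e+02 -4.11274454e-02  9.36324199e+01] 14.75 27.66033958240199
[603.81325433 -47.46873133 184.65676009] [-1.79944195e+02 -2.71399477e-02  9.36616089e+01] 14.8 27.251761252086016
```

View pics/m9.png

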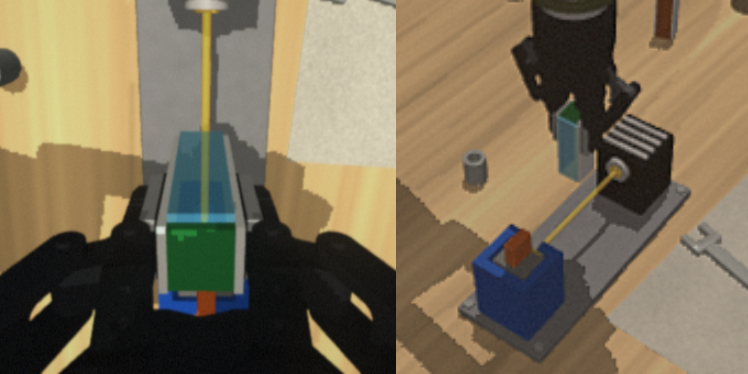

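The prism hangs upright in the jaws, gripped on its frosted sides with the clear face towards the lamp. In the scene view it hangs above the beam. I'll measure its offset from the beam.

```bash
python3 - <<'E'
from h import *
im=cv2.imread("pics/w9.png")[:,:,::-1].copy(); C=cal("wrist"); s=r.sense(); zt=s["tool_pos"][2]-55.7+80
ym=mask(im,(20,110,110),(35,255,255),(260,105,320,215)); c=big(ym); print("beam px",cv2.boundingRect(c))
P=ray(c,72,C)[:,:2].astype(np.float32); v=cv2.fitLine(P,cv2.DIST_L2,0,.01,.01).ravel(); print("beam",v, np.degrees(np.arctan2(v[1],v[0])))
w=v[2:]+(v[:2]/v[1])*(-48.7-v[3]); print("beam at y=-48.7",w,"lamp end y",P[:,1].max())
g=mask(im,(50,130,60),(75,255,255),(230,280,340,390)); R=rect(big(g),zt,C); print("cap",zt,R)
m=mask(im,(0,0,150),(180,45,255),(230,285,340,380)); n,l,st,ce=cv2.connectedComponentsWithStats(m); print([(a.tolist(),b.round(1).tolist()) for a,b in zip(st[1:],ce[1:]) if a[4]>60])
# lens (bright) centre
E
```

```text
beam px (277, 108, 23, 105)
beam [ 5.3761732e-02 -9.9855381e-01  6.0480292e+02 -1.0905148e+01] -86.91819
beam at y=-48.7 [606.83777 -48.7    ] lamp end y 22.19533
cap 209.40890671753067 ((603.4476318359375, -47.14606475830078), (21.463699340820312, 24.05208396911621), 3.614393949508667)
[([242, 293, 9, 32, 139], [246.0, 304.7])]
```

>>> {"api": "carry_out", "payload": {
  "commands": [
    [[22,-1.2,2.8,10,0,0,0],[22,-1.2,2.8,35,0,0,0],[22,-1.2,2.8,60,0,0,0],[22,-1.2,2.8,75,0,0,0],[22,-1.2,2.8,79,0,0,0]]
  ]
}}

```text
time: 15.52
tool_pos: [606.5, -49.1, 104.6]
tcp_rot: [-179.9, -0.0, 93.6]
ft_force: [-0.3, 1.3, -1.1]
finger_gap: 27.8
```

>>> {"api": "carry_out", "payload": {
  "commands": [
    [[22,0,0,0,0,0,0],[22,0,0,0,0,0,0],[22,0,0,0,0,0,0],[22,0,0,0,0,0,0]]
  ]
}}

```text
time: 16.02
tool_pos: [607.7, -49.5, 106.6]
tcp_rot: [180.0, 0.0, 93.6]
ft_force: [0.6, -0.4, -1.7]
finger_gap: 27.6
```

```bash
python3 - <<'E'
from h import *
for i in range(3): im,C=snap("wrist","w10"); s=r.sense(); print(s["tool_pos"],s["tcp_rot"],s["time"],s["finger_gap"],s["ft_force"])
isc,_=snap("scene","s10"); it,_=snap("top","t10")
zt=s["tool_pos"][2]-55.7+80
g=mask(im,(50,130,60),(75,255,255),(230,280,340,390)); R=rect(big(g),zt,C); print("cap",zt,R)
ym=mask(im,(20,110,110),(35,255,255),(260,60,320,215)); c=big(ym); print("beam px",cv2.boundingRect(c)); P=ray(c,72,C)[:,:2].astype(np.float32); v=cv2.fitLine(P,cv2.DIST_L2,0,.01,.01).ravel()
print("beam at y",v[2:]+(v[:2]/v[1])*(R[0][1]-v[3]),np.degrees(np.arctan2(v[1],v[0])),P[:,1].max())
a=cv2.resize(im[50:420,90:470,::-1],(400,390)); b=cv2.resize(isc[140:300,210:370,::-1],(390,390),interpolation=cv2.INTER_CUBIC)
cv2.imwrite("pics/m10.png",np.hstack([a,b]))
E
```

```text
[607.6016589  -49.48672071 106.45195472] [1.79966236e+02 7.43917405e-03 9.36111939e+01] 16.075 27.656357295180303 [-0.3836802  -0.51442844 -1.68307932]
[607.50849758 -49.44892112 106.3070167 ] [1.79979575e+02 3.16718102e-03 9.36139456e+01] 16.125 27.49131147534627 [ 0.66197598 -0.61929748 -1.47186254]
[607.46473833 -49.47474506 106.21175113] [1.79987538e+02 1.06456153e-03 9.36079824e+01] 16.175 27.874344713898324 [-0.09056877  1.12767117 -2.00090786]
cap 130.5117511313203 ((606.8892211914062, -49.298370361328125), (21.520360946655273, 24.083463668823242), 3.5312201976776123)
beam px (265, 108, 34, 107)
beam at y [606.3889  -49.29837] -86.70536 22.225565
```

View pics/m10.png

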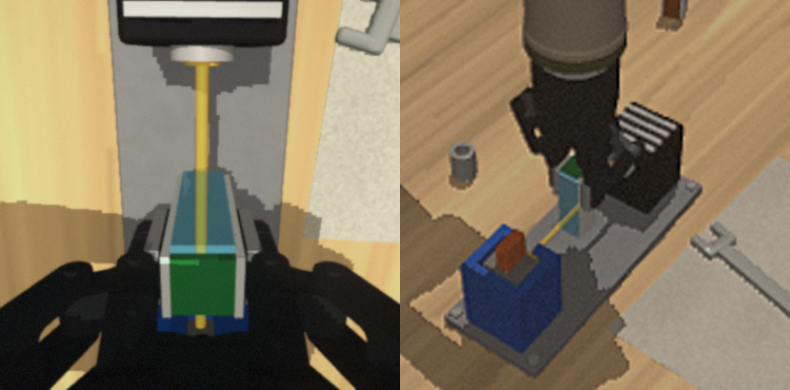

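Final view: the beam runs through the middle of the clear faces, with the prism centre at x 606.9 and the beam at 606.4. It crosses about 21 mm above the underside, below the fingers. The prism hangs about 39 mm above the deck and the sensor block is still seated. Handing in.

```bash
python3 -c "
from bench import r
print(r.hand_in()); s=r.sense(); print(s['time'],s['tool_pos'],s['finger_gap'])"
```

```text
the job is handed in; nothing more can be done
None
the job is handed in; nothing more can be done
```

I finished both parts and handed the job in at about 16.3 s of the 53 s allowed. `hand_in` gives no verdict, so what follows rests on my own checks.

- **Sensor block:** I lowered it into the pocket with its eye towards the lamp and pressed it down. It stopped at TCP z = 115.6 mm, the height expected for a flush shoulder, and did not move further at 29 N. It did not slip in the jaws, and afterwards the camera showed it square with even gaps. I have no separate view of the flush height; it rests on the arm's height reading and the hard stop.
- **Prism:** It is gripped by the white frosted faces at a finger gap of about 27.6 mm and held upright. Its underside is about 51 mm above the bench, so the beam crosses about 21 mm up the glass.
    - **Sideways:** the prism's centre is about 0.5 mm from the beam.
    - **Midway:** it is within about 1.5 mm of the point between lamp and sensor heads.
    - **Squareness:** its yaw is 3.5°, against 3.5° for the sensor head and 3.1–3.3° for the beam line.
- **Disagreements:**
    - The TCP readings wandered by 1–2 mm, so I placed things by the wrist camera.
    - A sideways force of up to 15 N appeared while pressing the block; it fell to about zero once I let off and opened the fingers.
- **Bystanders:** I moved neither the amber prism nor the tools. I did not re-measure their positions at the end.

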